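# Rotate the primer tins in the gravity lane

## Task

Take the oldest primer tin, the one against the stop at the low front end of the roller lane, and stand it upright in the drip tray; the tins behind it roll down by themselves. Load the fresh tin from the bench into the same lane at its high rear end, square between the guides and behind the others, so that all three tins close up to the front stop. Lower the tins rather than dropping them, keep them upright and leave the cartons, tools and the round tin where they are.

Things in the scene. Friction and masses are not known exactly. Their poses are not given: they have to be found in the camera images.
- rack: Bench-top gravity rack, fixed: a blue frame with two parallel roller lanes, 330 mm long, 200 mm wide, lane centres 116 mm apart. Origin on the bench under its middle; x from the low front end (on the robot's right) to the high rear end (left), y across towards the lane of tins, z up. The wider lane holds low cartons (bystanders).
- lane: The roller lane with the tins. Origin at roller-top height, mid-width, on the inner face of the front stop (50 mm above the bench). x runs up the slope (0.12 rad) to the open rear end at 322 mm, y across, z square to the rollers. Three tins fill it, standing square to the rollers with centres at x = 45, 135, 225 mm; a fourth fits only once the front one is out.
- lane_stop (a point): Middle of the front stop's top edge: the stop is a 3 mm plate standing 22 mm above the rollers; a tin must be lifted over it.
- lane_rear (a point): Point at mid-width on the rollers at the lane's open rear end (lane x = 322 mm). The rollers turn freely: a tin set on them rolls down by itself, slowly, to the stop or the tin ahead. The side guides stand 56 mm apart, upright to 24 mm above the rollers, then flare outward up to 37 mm.
- tin_front: The oldest tin, against the front stop. All four tins are alike: rectangular metal screw-cap tins with a plain paper band, 90 (own x) x 45 (own y) x 100 mm high; black cap 27 mm across, 14 mm high, 24 mm off centre to own +x; 0.3 to 0.55 kg. Origin at the centre of the underside, z up. In the lane the 90 mm side lies along it: grip across the 45 mm, above the guides.
- tin_middle: The second tin in the lane, same make as tin_front, origin likewise.
- tin_rear: The third tin in the lane, the rearmost at the start, same make, origin likewise.
- tin_new: The fresh tin, same make, origin likewise; it stands upright on the bench to the left or right of the rack, turned any way.
- tray: Drip tray, fixed on the bench on the rack's other side: shallow square steel tray 140 x 140 mm, walls 3 mm thick and 18 mm high, floor 3 mm thick. Origin at the centre of its underside, axes along its sides, z up.
- carton_a: Low cardboard carton 86 x 62 x 50 mm at the front of the neighbouring lane; bystander. Origin at the centre of its underside.
- carton_b: A second such carton behind the first; bystander. Origin likewise.
- round_tin: Round tin, 76 mm across and 115 mm high, standing on the bench farther out on the left; bystander. Origin at the centre of its underside.
- hammer: Hammer with wooden handle, 260 mm long, up to 30 mm high, lying on the bench farther out on the right; bystander. Origin at mid-length, on the bench.
- brush: Flat paint brush, 200 mm long, lying on the bench farther out on the left; bystander. Origin at mid-length, on the bench.
- wrench: Steel spanner, 190 mm long, lying on the bench between the robot and the rack, 8 mm high; bystander. Origin at mid-length, on the bench.

How it is judged (in metres and radians):
At the end, for the whole second after the job is handed in: The oldest tin stands upright (0.07 rad) on the tray floor. In the lane, seated on the rollers, at rest and measured from the stop: the former second tin at 45 mm (within 10), the former third at 135 mm (within 13) and the fresh tin last at 225 mm (within 15) (x of tin_front in the frame of tray between -0.055 and 0.055 m and y of tin_front in the frame of tray between -0.055 and 0.055 m and z of tin_front in the frame of tray between -0.003 and 0.008 m and angle between tin_front's own z axis and vertical below 0.07 rad and linear speed of each of tin_front, tin_middle, tin_rear, tin_new below 0.02 m/s and x of tin_middle in the frame of lane between 0.035 and 0.055 m and y of tin_middle in the frame of lane between -0.01 and 0.01 m and z of tin_middle in the frame of lane between -0.006 and 0.006 m and angle between the z axis of each of tin_middle, tin_rear, tin_new and the z axis of lane, either way round below 0.07 rad and angle between each of tin_middle, tin_rear, tin_new's own z axis and vertical below 0.3 rad and x of tin_rear in the frame of lane between 0.122 and 0.148 m and y of tin_rear in the frame of lane between -0.01 and 0.01 m and z of tin_rear in the frame of lane between -0.006 and 0.006 m and x of tin_new in the frame of lane between 0.21 and 0.24 m and y of tin_new in the frame of lane between -0.01 and 0.01 m and z of tin_new in the frame of lane between -0.006 and 0.006 m); the robot touches nothing.
It fails at once if A bystander (carton, round tin, hammer, brush or spanner) is moved more than 30 mm (distance of any of round_tin, hammer, brush, wrench, carton_a, carton_b from where it was at the start of the episode above 0.03 m).
It fails at once if A tin is tipped over (leaning more than 0.7 rad) (angle between any of tin_front, tin_middle, tin_rear, tin_new's own z axis and vertical above 0.7 rad).
It fails at once if A tin is dropped (out of the fingers and faster than 0.7 m/s, a fall of about 25 mm) ((contact force between the fingers and tin_front below 0.1 N and linear speed of tin_front above 0.7 m/s) or (contact force between the fingers and tin_middle below 0.1 N and linear speed of tin_middle above 0.7 m/s) or (contact force between the fingers and tin_rear below 0.1 N and linear speed of tin_rear above 0.7 m/s) or (contact force between the fingers and tin_new below 0.1 N and linear speed of tin_new above 0.7 m/s)).
It also fails if it takes over 64 s, if anything falls off the work surface, if the arm or the gripper's body presses on something with over 40 N, if the wrist force passes 120 N, or if a joint passes its speed limit or range.

## Robot

A 6-joint arm with a two-finger parallel gripper is mounted at the origin on the work surface. World frame = base frame: x ahead of the robot, y to its left, z up, the work surface at z = 0. Lengths are in mm, angles in rad, forces in N, time in s.
With the tool pointing down it reaches from about 325 to 1000 mm from the base axis. Payload 5.1 kg.
Tool frame: the origin (TCP) lies at the very end of the fingers, on their centre line; the grasp point (between the pads) lies 19 mm behind it; z points along the fingers, x is the direction in which the jaws open and shut, and the axes are right-handed (so a half turn about z gives the same grasp; the last joint's range is limited). The gripper opens to 85 mm and grips with 20 to 120 N. Pads are 22 mm wide; open, the fingers measure 114 mm over their backs; the gripper's body (76 mm by 85 mm) begins 54 mm behind the grasp point. The pads swing forward as they close: fully open they stand 13 mm farther back than shut.
Start: joints at [1.106, 0.124, 1.65, -0, 1.367, -0.083], TCP at [242.204, 603.177, 231.322] pointing down, gripper open.
Joint ranges: [-2.61, 2.61], [-1.02, 2.33], [0.03, 2.71], [-1.35, 4.49], [0.32, 2.68], [-2.91, 2.91]. Speed limits (rad/s): [2.57, 2.57, 3.14, 3.14, 3.14, 3.14].

## Interface

Orientations are given as [roll, pitch, yaw] about the fixed x, y, z axes, in that order (R = Rz(yaw) Ry(pitch) Rx(roll)).
In Python, from rig import read_state, viewer, workorder gives the robot as it stands.
- The arm moves only by the shell command python3 -m crank 'ROWS'. ROWS is JSON, one flat list of numbers, 7 for each row, row after row: the turn, a rotation vector about the tool's x, y, z in rad, then the shift along the tool's x, y, z in mm, then the finger opening in mm, from 0 to 85.4. In form: [rx, ry, rz, dx, dy, dz, fingers, rx, ry, rz, dx, dy, dz, fingers, ...]. A call has 1 to 8 rows; each row shifts and turns the commanded pose from where the row before left it, along the tool's axes as they then stand; what a row does not reach is not made up. A row lasts 1/10 s, in which the tool goes at most 50 mm and 8.59 degrees, less where a joint would pass 70% of its speed; a pose out of reach is approached as far as the arm can. A call is refused whole if a number of a shift passes 50 or a number of a turn 0.15, either way. A call with a gripper value outside its range is refused whole. The fingers move at their own pace and stop on an object; the grip force is fixed at half the most. Time passes only in rows, so rows that do not move let the fingers close. It gives the time, the measured TCP pose, the force and the opening at its end, in the units of the state.
- read_state(): the state, without advancing time (a new reading comes with each control period).
- viewer.read_camera(name): name is "scene" or "top" or "wrist"; returns a dict with "frame" (480x640x3 uint8, red, green, blue), "range_z" (480x640 float32, mm along the optical axis (not along the pixel's ray), 0 where there is no reading), "mtx" (3x3 intrinsics, pixels), "pose" (4x4, takes a point from camera to world coordinates). Camera axes: x right, y down, z forward; pixel columns grow to the right and rows downward; lengths in mm; the calibration is good to about 2 mm. The wrist camera is an equidistant fisheye: a pixel r from the principal point sees the ray r / f radians off the axis. A picture is of the moment at which its call begins.
- workorder.hand_in(): hands the job in, once; it reports no verdict.
The state is a dict: "t": time; "joints": joint angles; "joint_vel": joint speeds; "joint_torque": joint torques, N m; "tool_pos": TCP position; "tcp_rot": TCP orientation; "wrist_force": force on the tool from outside, world axes, zero at the start; "ft_torque": the same for the moment, N m; "grip_width": finger opening in mm.
Only numpy, scipy, OpenCV 4.12 (cv2) and the standard library are available. Lean on these libraries where they do the work, as an engineer would, in place of code of your own. Each camera call takes 0.05 s, during which the arm holds its last target. There are 200 camera calls.

## Working session

There is one attempt and no reset: what is moved stays moved. The work goes in short steps, Python scripts to look and compute and a shell command to move; the robot and the scene stay as the last step left them, time stands still between calls to the robot, and variables do not carry over. Pictures are saved under pics/ and viewed, about 8 in all and at most 12, crops included, and the job is handed in when it is done.

```bash
ls; mkdir -p pics; python3 - <<'E'
from rig import read_state, viewer
import cv2,numpy as np
print(read_state())
for n in ("scene","top"):
    d=viewer.read_camera(n); np.savez(f"pics/{n}0.npz",**d); cv2.imwrite(f"pics/{n}0.png",d["frame"][:,:,::-1]); print(n,d["mtx"].tolist(),d["pose"].round(3).tolist())
E
```

```text
pics
{'t': 0.0, 'joints': array([ 1.10640009e+00,  1.24517714e-01,  1.65169114e+00, -3.35419470e-07,
        1.36752399e+00, -8.25827078e-02]), 'joint_vel': array([ 9.47065435e-04, -1.47374833e-05, -9.92315900e-05, -1.30373055e-03,
        1.14820041e-03,  3.11579175e-04]), 'joint_torque': array([ 2.28517354e-03, -4.23613250e+01, -3.65452909e+01,  1.27599426e-05,
        7.02615085e-03,  2.17341878e-06]), 'tool_pos': array([241.92834635, 602.62637342, 230.03474189]), 'tcp_rot': array([-3.14141644e+00,  2.13292842e-03,  1.18898306e+00]), 'wrist_force': array([-0.0692687 , -0.31899546,  0.39408369]), 'ft_torque': array([-0.02843026, -0.02339213, -0.00196653]), 'grip_width': 85.31635839408169}
scene [[433.3658731073506, 0.0, 316.92300600885056], [0.0, 433.3658731073506, 235.34911551452043], [0.0, 0.0, 1.0]] [[-0.137, 0.632, -0.762, 1420.748], [0.99, 0.079, -0.113, 170.724], [-0.012, -0.771, -0.637, 827.283], [0.0, 0.0, 0.0, 1.0]]
top [[436.61764815296954, 0.0, 314.1675144317073], [0.0, 436.61764815296954, 231.75529476437345], [0.0, 0.0, 1.0]] [[-0.011, -0.994, 0.11, 489.017], [-1.0, 0.011, -0.002, 57.38], [0.001, -0.11, -0.994, 951.089], [0.0, 0.0, 0.0, 1.0]]
```

View pics/top0.png

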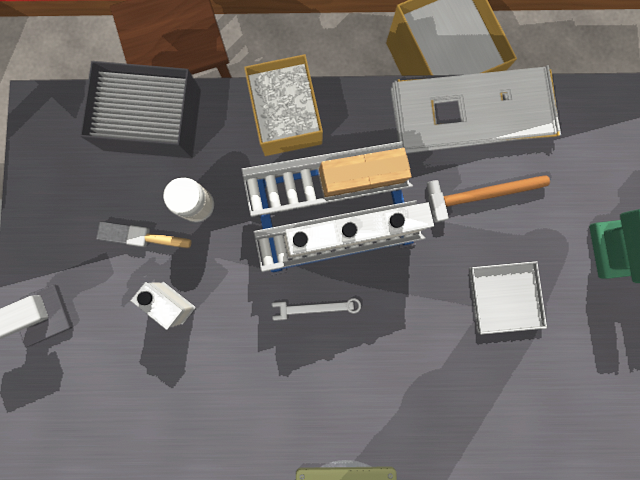

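View pics/scene0.png

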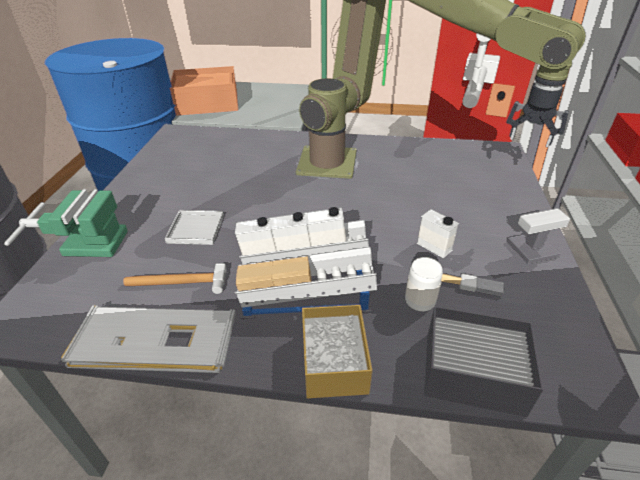

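The top view shows the lane caps at about (300,240), (349,230) and (397,220), with the front tin on the right. The fresh tin's cap is at (145,298) and the tray is at (508,298). The hammer head is next to the front end at (437,200), and the gripper is at the left edge. Next I measure with depth.

```bash
cat > h.py <<'E'
import numpy as np, cv2
def cloud(d):
    K=d["mtx"]; z=d["range_z"].astype(float); v,u=np.mgrid[:480,:640]
    P=np.stack([(u-K[0,2])/K[0,0]*z,(v-K[1,2])/K[1,1]*z,z],-1)
    T=d["pose"]; W=P@T[:3,:3].T+T[:3,3]; W[z<=0]=np.nan; return W
E
python3 - <<'E'
from h import *
d=dict(np.load("pics/top0.npz")); W=cloud(d); f=d["frame"].astype(int); Z=W[...,2]
bright=f.min(-1); dark=f.max(-1)<60
def box(u0,u1,v0,v1):
    m=np.zeros((480,640),bool); m[v0:v1,u0:u1]=1; return m
print("bench",np.nanmedian(Z[380:440,200:400]))
for n,b,zm in (("c_rear",(285,315,225,252),150),("c_mid",(335,363,216,243),145),("c_front",(383,411,207,233),135),("c_new",(130,160,285,312),105)):
    m=box(*b)&dark&(Z>zm); p=W[m]; vu=np.argwhere(m)
    r=cv2.minEnclosingCircle(vu[:,::-1].astype(np.float32)); top=p[p[:,2]>np.percentile(p[:,2],30)]
    print(n,len(p),"med",np.median(p,0).round(1),"circ",np.round(r[0],1),r[1])
# lane tin tops: points
m=box(240,460,190,285)&(Z>125)&(Z<200)&~dark
p=W[m]; print("lane pts",len(p),p.min(0),p.max(0))
A=np.c_[p[:,:2],np.ones(len(p))]; w=np.ones(len(p),bool)
for _ in range(6):
    c=np.linalg.lstsq(A[w],p[w,2],rcond=None)[0]; w=abs(A@c-p[:,2])<2.5
print("plane",c,w.sum()); 
r=cv2.minAreaRect(p[w][:,:2].astype(np.float32)); print("lane rect",r, cv2.boxPoints(r).round(1).tolist())
m=box(110,210,270,340)&(Z>93)&(Z<108)
p=W[m];r=cv2.minAreaRect(p[:,:2].astype(np.float32)); print("new top",len(p),np.median(p[:,2]),r,cv2.boxPoints(r).round(1).tolist())
m=box(455,560,250,345)&(Z>9)
p=W[m];r=cv2.minAreaRect(p[:,:2].astype(np.float32)); print("tray",len(p),np.nanmax(p[:,2]),r)
m=box(455,560,250,345)&(bright>120)
p=W[m];r=cv2.minAreaRect(p[:,:2].astype(np.float32)); print("tray all",len(p),r)
# hammer head, round tin
m=box(420,560,170,230)&(Z>8)&(Z<60); p=W[m]; print("hammer",np.nanmin(p,0),np.nanmax(p,0))
m=box(160,220,170,230)&(Z>100); p=W[m]; print("round",np.median(p,0))
# height profile along the lane incl. guides: perpendicular slice
for u in (262,268,274): print(u,[(v,W[v,u].round(0).tolist()) for v in range(212,274,3)])
E
```

```text
bench 0.973493425049412
c_rear 157 med [560.4  81.  194.3] circ [299.5 239. ] 7.159010887145996
c_mid 157 med [576.7  -5.6 183.7] circ [348.9 229.5] 7.094536781311035
c_front 156 med [594.7 -92.7 173. ] circ [396.7 220.2] 7.050703048706055
c_new 154 med [458.9 379.2 114.4] circ [144.2 297.9] 7.336865425109863
lane pts 3485 [ 508.93811956 -163.89500203  125.01875349] [630.91565341 175.80223969 196.68572106]
plane [-2.45107622e-02  1.15875916e-01  1.84878360e+02] 2869
lane rect ((583.3412475585938, -29.266265869140625), (45.85546112060547, 269.0135498046875), 11.099135398864746) [[534.9000244140625, 98.30000305175781], [586.7000122070312, -165.6999969482422], [631.7000122070312, -156.8000030517578], [579.9000244140625, 107.0999984741211]]
new top 989 100.85545607276799 ((444.9009704589844, 361.8131103515625), (91.33710479736328, 46.3012809753418), 51.792659759521484) [[398.5, 340.20001220703125], [434.79998779296875, 311.6000061035156], [491.29998779296875, 383.3999938964844], [455.0, 412.0]]
tray 709 25.487206332881215 ((449.43682861328125, -354.03106689453125), (140.2873077392578, 14
[... 1374 characters left out ...]
66, [517.0, 144.0, 118.0]), (269, [511.0, 144.0, 125.0]), (272, [508.0, 157.0, 0.0])]
274 [(212, [629.0, 138.0, 64.0]), (215, [632.0, 144.0, 0.0]), (218, [625.0, 144.0, 3.0]), (221, [619.0, 144.0, -1.0]), (224, [612.0, 143.0, 3.0]), (227, [591.0, 133.0, 123.0]), (230, [586.0, 133.0, 117.0]), (233, [580.0, 134.0, 111.0]), (236, [578.0, 136.0, 81.0]), (239, [572.0, 136.0, 81.0]), (242, [568.0, 138.0, 60.0]), (245, [562.0, 139.0, 58.0]), (248, [555.0, 138.0, 63.0]), (251, [549.0, 138.0, 60.0]), (254, [543.0, 138.0, 60.0]), (257, [537.0, 138.0, 62.0]), (260, [531.0, 139.0, 59.0]), (263, [523.0, 134.0, 108.0]), (266, [517.0, 133.0, 119.0]), (269, [512.0, 138.0, 62.0]), (272, [507.0, 143.0, 4.0])]
```

```bash
cat >> h.py <<'E'
from scipy.spatial.transform import Rotation as R
from rig import read_state
d=np.array([-.1926,.9813,0.]); lo=np.array([606.8,-149.1,50.5])
lx=np.r_[d[:2]*np.cos(.12),np.sin(.12)]; ly=np.array([-.9813,-.1926,0]); lz=np.cross(lx,ly)
RL=np.c_[-ly,-lx,-lz]   # tool frame aligned with the lane
def lane(p): return lo+lx*p[0]+ly*p[1]+lz*p[2]
def down(yaw): return R.from_euler("xyz",[np.pi,0,yaw]).as_matrix()
def go(p,Rt):
    s=read_state(); Rc=R.from_euler("xyz",s["tcp_rot"]).as_matrix()
    print("t",round(s["t"],2),"pos",s["tool_pos"].round(1),"rot",s["tcp_rot"].round(3),"F",s["wrist_force"].round(1),"w",round(s["grip_width"],1))
    print(" turn(tool)",R.from_matrix(Rc.T@Rt).as_rotvec().round(3),"shift now",(Rc.T@(p-s["tool_pos"])).round(1),"shift after turn",(Rt.T@(p-s["tool_pos"])).round(1))
E
python3 -m crank '[0,0,0.142,0,0,-10,85, 0,0,0.142,0,0,-10,85, 0,0,0.142,0,0,-10,85, 0,0,0.142,0,0,-10,85, 0,0,0.142,0,0,-10,85, 0,0,0.142,0,0,-10,85, 0,0,0.142,0,0,-10,85, 0.12,0,0,0,0,0,85]'
python3 - <<'E'
from h import *
print(lane([45,0,100])); go(lane([45,0,56]),RL)
E
```

```text
t: 0.9
tool_pos: [241.9, 605.5, 302.3]
tcp_rot: [-3.017, -0.001, 0.195]
wrist_force: [0.6, -0.3, -0.7]
grip_width: 85.1
[ 600.50098467 -117.00641875  155.17232595]
t 0.9 pos [241.9 605.5 302.3] rot [-3.017e+00 -1.000e-03  1.950e-01] F [ 0.6 -0.3 -0.7] w 85.1
 turn(tool) [-0.004 -0.001  0.001] shift now [212.1 790.6  93.7] shift after turn [212.8 790.   96.9]
```

```bash

python3 -m crank '[0,0,0,12.5,46.5,-2,85, 0,0,0,12.5,46.5,-2,85, 0,0,0,12.5,46.5,-2,85, 0,0,0,12.5,46.5,-2,85, 0,0,0,12.5,46.5,-2,85, 0,0,0,12.5,46.5,0,85, 0,0,0,12.5,46.5,0,85, 0,0,0,12.5,46.5,0,85]' >/dev/null
python3 -m crank '[0,0,0,12.5,46.5,0,85, 0,0,0,12.5,46.5,0,85, 0,0,0,12.5,46.5,0,85, 0,0,0,12.5,46.5,0,85, 0,0,0,12.5,46.5,0,85, 0,0,0,12.5,46.5,0,85, 0,0,0,12.5,46.5,0,85, 0,0,0,12.5,46.5,0,85]'
python3 -m crank '[0,0,0,12.5,46.5,0,85, 0,0,0,0,0,0,85, 0,0,0,0,0,0,85]'
python3 - <<'E'
from h import *
go(lane([45,0,56]),RL)
from rig import viewer
d=viewer.read_camera("wrist"); cv2.imwrite("pics/w1.png",d["frame"][:,:,::-1])
E
```

```text
t: 2.5
tool_pos: [582.1, -85.8, 221.4]
tcp_rot: [-3.021, 0.001, 0.195]
wrist_force: [0.7, -0.6, -0.4]
grip_width: 85.0
t: 2.8
tool_pos: [602.7, -127.5, 215.3]
tcp_rot: [-3.02, 0.002, 0.193]
wrist_force: [-0.0, 0.7, -0.5]
grip_width: 85.1
t 2.8 pos [ 602.7 -127.5  215.3] rot [-3.02e+00  2.00e-03  1.93e-01] F [-0.   0.7 -0.5] w 85.1
 turn(tool) [-0.002  0.002 -0.001] shift now [ 1.00e-01 -3.30e+00  1.05e+02] shift after turn [-1.00e-01 -3.50e+00  1.05e+02]
```

View pics/w1.png

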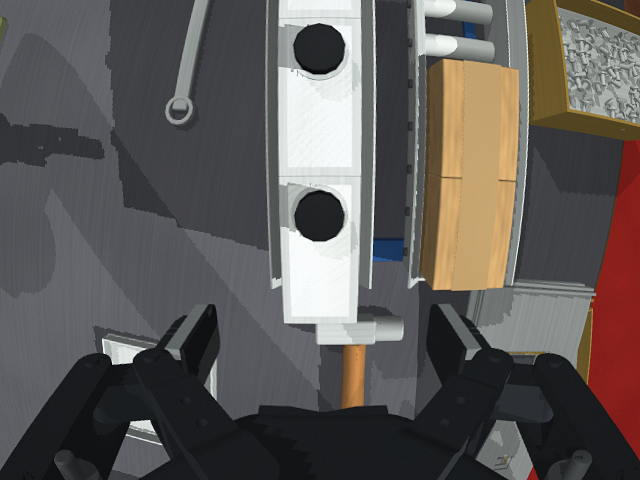

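The wrist view shows the front tin (x about 284–358 px) centred between the fingers (about 215 and 430 px). The cap is at (319,216), on the rear side. I'll descend and grip.

```bash

python3 -m crank '[0,0,0,0,-3.5,15,85, 0,0,0,0,0,20,85, 0,0,0,0,0,20,85, 0,0,0,0,0,20,85, 0,0,0,0,0,15,85, 0,0,0,0,0,10,85, 0,0,0,0,0,5,85, 0,0,0,0,0,0,85]'
python3 - <<'E'
from h import *
go(lane([45,0,56]),RL)
E
python3 -m crank '[0,0,0,0,0,0,40, 0,0,0,0,0,0,40, 0,0,0,0,0,0,40, 0,0,0,0,0,0,40, 0,0,0,0,0,0,40, 0,0,0,0,0,0,40, 0,0,0,0,0,0,40, 0,0,0,0,0,0,40]'
```

```text
t: 3.65
tool_pos: [599.6, -110.6, 112.4]
tcp_rot: [-3.021, 0.001, 0.195]
wrist_force: [0.6, -0.2, 0.8]
grip_width: 85.0
t 3.65 pos [ 599.6 -110.6  112.4] rot [-3.021e+00  1.000e-03  1.950e-01] F [ 0.6 -0.2  0.8] w 85.0
 turn(tool) [-0.     0.001  0.002] shift now [-0.4  1.3  0.7] shift after turn [-0.4  1.3  0.7]
t: 4.45
tool_pos: [600.1, -111.5, 114.0]
tcp_rot: [-3.022, -0.0, 0.195]
wrist_force: [-3.1, -1.5, 6.3]
grip_width: 44.5
```

```bash

python3 -m crank '[0,0,0,0,0,-3,35, 0,0,0,0,0,-8,35, 0,0,0,0,0,-12,35, 0,0,0,0,0,-15,35, 0,0,0,0,0,-20,35, 0,0,0,0,0,-25,35, 0,0,0,0,0,-25,35, 0,0,0,0,0,-20,35]'
python3 - <<'E'
from h import *
p=np.array([449.4,-354,56+2.5+70]); print(lo)
go(p,down(np.pi/2-np.pi/2+0.079)); go(p,down(0.079+0.5*np.pi))
E
```

```text
t: 5.25
tool_pos: [603.5, -126.1, 243.3]
tcp_rot: [-3.022, -0.003, 0.195]
wrist_force: [0.9, 0.3, -3.8]
grip_width: 44.5
[ 606.8 -149.1   50.5]
t 5.25 pos [ 603.5 -126.1  243.3] rot [-3.022e+00 -3.000e-03  1.950e-01] F [ 0.9  0.3 -3.8] w 44.5
 turn(tool) [-0.119  0.004  0.116] shift now [-195.6  205.9   90.3] shift after turn [-171.6  215.   114.8]
t 5.25 pos [ 603.5 -126.1  243.3] rot [-3.022e+00 -3.000e-03  1.950e-01] F [ 0.9  0.3 -3.8] w 44.5
 turn(tool) [-0.095 -0.089 -1.453] shift now [-195.6  205.9   90.3] shift after turn [-215.  -171.6  114.8]
```

```bash

python3 -m crank '[-0.06,0.002,0,0,0,0,35, -0.06,0.002,0,0,0,0,35, 0,0,0.06,-10,10,0,35, 0,0,0.056,-20,25,0,35, 0,0,0,-30,38,0,35, 0,0,0,-30,38,0,35, 0,0,0,-30,38,0,35, 0,0,0,-25,32,0,35]'
python3 -m crank '[0,0,0,-15,20,5,35, 0,0,0,-10,12,20,35, 0,0,0,0,0,40,35, 0,0,0,0,0,40,35, 0,0,0,0,0,20,35, 0,0,0,0,0,0,35, 0,0,0,0,0,0,35]'
python3 - <<'E'
from h import *
go(np.array([449.4,-354,61.5]),down(0.079))
E
```

```text
t: 6.05
tool_pos: [474.2, -321.3, 240.9]
tcp_rot: [3.142, -0.006, 0.078]
wrist_force: [0.9, -0.3, -4.5]
grip_width: 44.4
t: 6.75
tool_pos: [454.1, -354.0, 115.6]
tcp_rot: [3.141, -0.005, 0.079]
wrist_force: [-0.7, -0.1, -3.1]
grip_width: 44.1
t 6.75 pos [ 454.1 -354.   115.6] rot [ 3.141 -0.005  0.079] F [-0.7 -0.1 -3.1] w 44.1
 turn(tool) [ 0.    -0.005 -0.   ] shift now [-4.9 -0.4 54.1] shift after turn [-4.6 -0.3 54.1]
```

```bash

python3 -m crank '[0,-0.005,0,-4.5,0,15,35, 0,0,0,0,0,15,35, 0,0,0,0,0,10,35, 0,0,0,0,0,5,35, 0,0,0,0,0,3,35, 0,0,0,0,0,2,35, 0,0,0,0,0,0,35, 0,0,0,0,0,0,35]'
for i in 1 2 3; do python3 -m crank '[0,0,0,0,0,1,35, 0,0,0,0,0,0,35]' | grep -E "pos|force"; done
python3 - <<'E'
from rig import viewer; import cv2
for n in ("wrist","scene"):
    d=viewer.read_camera(n); cv2.imwrite(f"pics/{n}2.png",d["frame"][:,:,::-1])
E
```

```text
t: 7.55
tool_pos: [449.3, -354.2, 64.6]
tcp_rot: [3.141, 0.0, 0.079]
wrist_force: [0.3, 0.8, -3.6]
grip_width: 44.2
tool_pos: [449.1, -354.1, 63.3]
wrist_force: [0.4, 0.1, -4.4]
tool_pos: [449.2, -354.2, 62.6]
wrist_force: [-1.3, -0.2, -2.0]
tool_pos: [449.2, -354.2, 62.5]
wrist_force: [-2.3, 2.1, 4.8]
```

View pics/scene2.png

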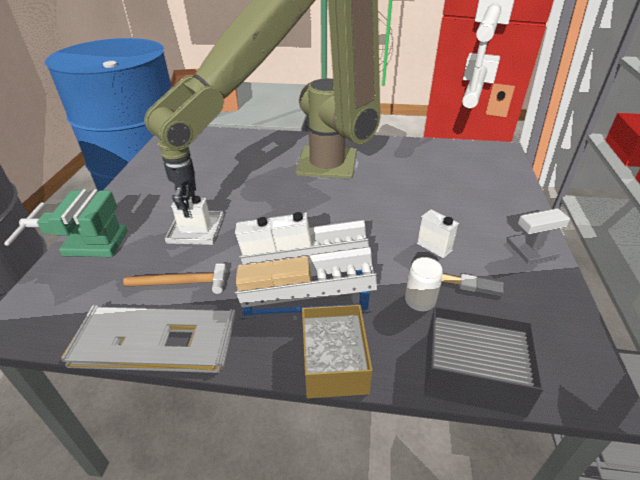

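The front tin stands in the tray at about (192,212) and is touching the floor. The two following tins have rolled down to the stop. I'll release and rise.

```bash

python3 -m crank '[0,0,0,0,0,0,60, 0,0,0,0,0,0,85, 0,0,0,0,0,0,85, 0,0,0,0,0,0,85, 0,0,0,0,0,-10,85, 0,0,0,0,0,-20,85, 0,0,0,0,0,-30,85, 0,0,0,0,0,-30,85]'
python3 -m crank '[0,0,0.125,0,0,-30,85, 0,0,0.125,0,0,-20,85, 0,0,0.125,0,0,-20,85, 0,0,0.125,0,0,0,85, 0,0,0.125,0,0,0,85, 0,0,0.121,0,0,0,85, 0,0,0,0,0,0,85]'
python3 - <<'E'
from h import *
go(np.array([444.5,361,200]),down(0.904-np.pi/2))
E
```

```text
t: 9.05
tool_pos: [448.9, -353.8, 152.3]
tcp_rot: [-3.141, 0.001, 0.079]
wrist_force: [0.4, -1.3, -0.2]
grip_width: 85.2
t: 9.75
tool_pos: [449.2, -354.1, 221.9]
tcp_rot: [3.141, 0.0, -0.667]
wrist_force: [-0.1, 0.1, 0.2]
grip_width: 84.9
t 9.75 pos [ 449.2 -354.1  221.9] rot [ 3.141  0.    -0.667] F [-0.1  0.1  0.2] w 84.9
 turn(tool) [ 0.  0. -0.] shift now [-446.1 -558.9   21.7] shift after turn [-446.  -559.    21.9]
```

```bash

python3 -m crank '[0,0,0,-27.9,-34.9,0,85, 0,0,0,-27.9,-34.9,0,85, 0,0,0,-27.9,-34.9,0,85, 0,0,0,-27.9,-34.9,0,85, 0,0,0,-27.9,-34.9,0,85, 0,0,0,-27.9,-34.9,0,85, 0,0,0,-27.9,-34.9,0,85, 0,0,0,-27.9,-34.9,0,85]' >/dev/null
python3 -m crank '[0,0,0,-27.9,-34.9,0,85, 0,0,0,-27.9,-34.9,0,85, 0,0,0,-27.9,-34.9,0,85, 0,0,0,-27.9,-34.9,0,85, 0,0,0,-27.9,-34.9,0,85, 0,0,0,-27.9,-34.9,0,85, 0,0,0,-27.9,-34.9,0,85, 0,0,0,-27.9,-34.9,0,85]'
python3 -m crank '[0,0,0,0,0,0,85, 0,0,0,0,0,0,85]' >/dev/null
python3 - <<'E'
from h import *
go(np.array([444.5,361,59]),down(0.904-np.pi/2))
from rig import viewer
D=viewer.read_camera("wrist"); cv2.imwrite("pics/w3.png",D["frame"][:,:,::-1])
D=viewer.read_camera("top"); W=cloud(D); Z=W[...,2]; f=D["frame"]
m=np.zeros((480,640),bool); m[190:290,240:460]=1
c=m&(f.max(-1)<60)&(Z>130)
n,l,s,ce=cv2.connectedComponentsWithStats(c.astype(np.uint8))
for i in range(1,n):
    if s[i,4]>40:
        p=np.median(W[l==i],0); q=p-lo; print("cap lane xyz",(q@lx).round(1),(q@ly).round(1),(q@lz).round(1))
p=W[m&(Z>120)&(f.min(-1)>150)]; q=p-lo; L=np.c_[q@lx,q@ly,q@lz]; k=abs(L[:,2]-100)<4; r=cv2.minAreaRect(L[k,:2].astype(np.float32)); print("tops in lane frame",r)
m=np.zeros((480,640),bool); m[250:345,455:560]=1
p=W[m&(Z>98)&(Z<110)]; print("tray tin",np.median(p[:,2]),cv2.minAreaRect(p[:,:2].astype(np.float32)))
E
```

```text
t: 11.35
tool_pos: [443.7, 362.9, 221.9]
tcp_rot: [-3.141, 0.001, -0.664]
wrist_force: [0.2, 0.3, -0.5]
grip_width: 84.5
t 11.55 pos [443.7 361.5 221.4] rot [ 3.141e+00  1.000e-03 -6.630e-01] F [-0.3 -0.3  1.3] w 85.2
 turn(tool) [0.001 0.001 0.003] shift now [  1.   -0.3 162.4] shift after turn [ 9.000e-01 -1.000e-01  1.624e+02]
cap lane xyz 71.9 1.0 114.6
cap lane xyz 161.5 2.0 114.6
tops in lane frame ((90.25440216064453, -0.23034286499023438), (181.0730743408203, 45.9635124206543), 0.08207455277442932)
tray tin 105.08082134742813 ((449.73736572265625, -354.54327392578125), (46.07674789428711, 91.61321258544922), 4.45732307434082)
```

View pics/w3.png

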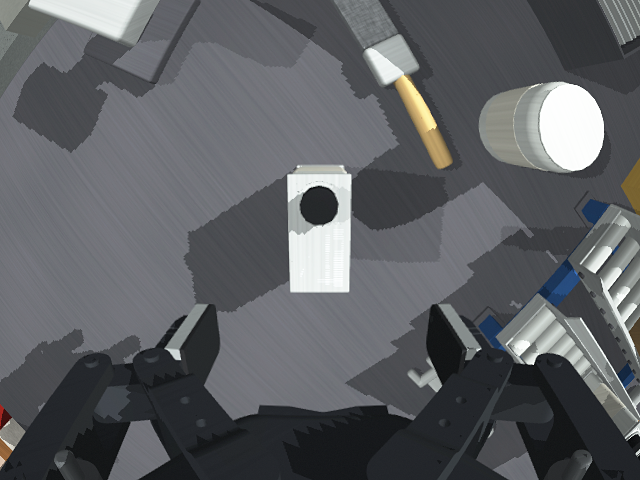

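The fresh tin is centred and square between the fingers, spanning 288–352 px with its cap at (319,206). The lane tins sit at 45 and 135 mm, and the oldest tin is central in the tray. I'll grip the fresh tin.

```bash

python3 -m crank '[0,0,0,1,0,20,85, 0,0,0,0,0,35,85, 0,0,0,0,0,35,85, 0,0,0,0,0,30,85, 0,0,0,0,0,25,85, 0,0,0,0,0,12,85, 0,0,0,0,0,6,85, 0,0,0,0,0,0,85]'
python3 -m crank '[0,0,0,0,0,0,35, 0,0,0,0,0,0,35, 0,0,0,0,0,0,35, 0,0,0,0,0,0,35, 0,0,0,0,0,0,35, 0,0,0,0,0,0,35, 0,0,0,0,0,0,35, 0,0,0,0,0,0,35]'
python3 -m crank '[0,0,0,0,0,-5,35, 0,0,0,0,0,-15,35, 0,0,0,0,0,-30,35, 0,0,0,0,0,-30,35, 0,0,0,0,0,-40,35, 0,0,0,0,0,-40,35, 0,0,0,0,0,-30,35, 0,0,0,0,0,0,35]'
python3 -m crank '[0,0,-0.14,0,0,0,35, 0,0,-0.14,0,0,0,35, 0,0,-0.14,0,0,0,35, 0,0,-0.14,0,0,0,35, 0,0,-0.14,0,0,0,35, 0,0,-0.157,0,0,0,35]' ; python3 -m crank '[0,0,-0.14,0,0,0,35, 0,0,-0.14,0,0,0,35, 0,0,-0.14,0,0,0,35, 0,0,-0.14,0,0,0,35, 0,0,-0.14,0,0,0,35, 0,0,-0.14,0,0,0,35, 0,0,-0.017,0,0,0,35, 0.12,0,0,0,0,0,35]'
python3 - <<'E'
from h import *
go(lane([245,0,59+60]),RL)
E
```

```text
t: 12.45
tool_pos: [445.0, 359.8, 58.6]
tcp_rot: [3.141, 0.001, -0.668]
wrist_force: [0.6, -0.6, -0.7]
grip_width: 85.2
t: 13.25
tool_pos: [445.0, 361.4, 60.0]
tcp_rot: [-3.14, 0.001, -0.667]
wrist_force: [-2.9, 0.1, 5.7]
grip_width: 45.1
t: 14.05
tool_pos: [447.2, 361.6, 255.1]
tcp_rot: [-3.131, -0.003, -0.667]
wrist_force: [0.4, 0.3, -3.6]
grip_width: 44.5
t: 14.85
tool_pos: [443.5, 361.7, 246.3]
tcp_rot: [-3.019, 0.004, 0.191]
wrist_force: [-0.2, 0.5, -3.6]
grip_width: 44.6
t 14.85 pos [443.5 361.7 246.3] rot [-3.019  0.004  0.191] F [-0.2  0.5 -3.6] w 44.6
 turn(tool) [-0.002  0.004 -0.004] shift now [ 63.  307.   10.6] shift after turn [ 61.8 307.3  11.6]out of range: a turn must lie within [-0.15, 0.15]
```

```bash

python3 -m crank '[-0.002,0.004,-0.004,5,20,0,35, 0,0,0,9,40,0,35, 0,0,0,10,48,0,35, 0,0,0,10,48,0,35, 0,0,0,10,48,0,35, 0,0,0,8,40,0,35, 0,0,0,5,30,0,35, 0,0,0,3,15,0,35]'
python3 -m crank '[0,0,0,1,12,0,35, 0,0,0,0,0,0,35, 0,0,0,0,0,0,35]'
python3 - <<'E'
from h import *
go(lane([245,0,59]),RL)
from rig import viewer
D=viewer.read_camera("wrist"); cv2.imwrite("pics/w4.png",D["frame"][:,:,::-1])
E
```

```text
t: 15.65
tool_pos: [558.6, 87.5, 212.2]
tcp_rot: [-3.023, -0.0, 0.188]
wrist_force: [0.1, 1.4, -4.0]
grip_width: 44.6
t: 15.95
tool_pos: [561.8, 79.5, 212.7]
tcp_rot: [-3.022, -0.003, 0.193]
wrist_force: [-0.3, 0.6, -3.7]
grip_width: 44.9
t 15.95 pos [561.8  79.5 212.7] rot [-3.022e+00 -3.000e-03  1.930e-01] F [-0.3  0.6 -3.7] w 44.9
 turn(tool) [ 0.001 -0.003  0.   ] shift now [-0.1  5.7 74.2] shift after turn [ 0.2  5.7 74.2]
```

View pics/w4.png

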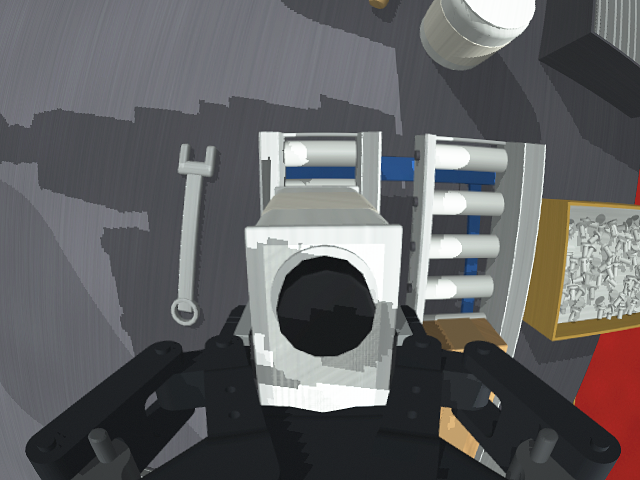

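The tin hangs square over the lane, with tin and rollers both centred near column 320. I'll lower it.

```bash

python3 -m crank '[0,-0.003,0,0,3,10,35, 0,0,0,0,0,12,35, 0,0,0,0,0,12,35, 0,0,0,0,0,12,35, 0,0,0,0,0,10,35, 0,0,0,0,0,7,35, 0,0,0,0,0,4,35, 0,0,0,0,0,0,35]'
for i in 1 2 3 ; do python3 -m crank '[0,0,0,0,0,1,35, 0,0,0,0,0,0,35]' | grep -E "pos|force"; done
python3 - <<'E'
from h import *
go(lane([245,0,59]),RL)
E
```

```text
t: 16.8
tool_pos: [560.9, 83.5, 145.3]
tcp_rot: [-3.023, 0.001, 0.194]
wrist_force: [0.7, 0.3, -4.2]
grip_width: 44.7
tool_pos: [561.7, 83.6, 145.6]
wrist_force: [0.5, -1.0, -4.5]
tool_pos: [561.3, 83.7, 144.3]
wrist_force: [0.0, -0.9, -4.7]
tool_pos: [561.1, 83.8, 142.9]
wrist_force: [0.3, -0.4, -4.3]
t 17.4 pos [561.1  83.8 142.9] rot [-3.023 -0.     0.194] F [ 0.3 -0.4 -4.3] w 45.0
 turn(tool) [ 0.001 -0.    -0.   ] shift now [-0.   1.7  4.3] shift after turn [-0.   1.7  4.3]
```

```bash

for i in 1 2 3 4; do python3 -m crank '[0,0,0,0,0,1,35, 0,0,0,0,0,0,35]' | grep -E "pos|force"; done
python3 - <<'E'
from h import *
go(lane([245,0,59]),RL)
E
```

```text
tool_pos: [561.1, 84.0, 141.9]
wrist_force: [-0.3, -0.6, -4.2]
tool_pos: [561.0, 84.1, 140.9]
wrist_force: [1.1, 0.3, -4.6]
tool_pos: [561.0, 84.2, 139.9]
wrist_force: [0.2, -0.0, -3.9]
tool_pos: [561.1, 84.3, 139.0]
wrist_force: [-0.2, 0.3, -4.8]
t 18.2 pos [561.1  84.3 139. ] rot [-3.023 -0.     0.194] F [-0.2  0.3 -4.8] w 45.1
 turn(tool) [ 0.001 -0.    -0.   ] shift now [-0.1  1.7  0.4] shift after turn [-0.1  1.7  0.4]
```

```bash

for i in 1 2 3; do python3 -m crank '[0,0,0,0,0,0.7,35, 0,0,0,0,0,0,35]' | grep -E "pos|force"; done
```

```text
tool_pos: [561.2, 84.4, 138.7]
wrist_force: [-0.7, -0.7, -2.0]
tool_pos: [561.3, 84.3, 138.6]
wrist_force: [-3.1, -0.9, 2.8]
tool_pos: [561.3, 84.3, 138.5]
wrist_force: [-5.1, -2.0, 5.4]
```

The rollers are carrying the tin at the expected height, so I'll release.

```bash

python3 -m crank '[0,0,0,0,0,0,52, 0,0,0,0,0,0,60, 0,0,0,0,0,0,70, 0,0,0,0,0,0,85, 0,0,0,0,0,0,85, 0,0,0,0,0,-5,85, 0,0,0,0,0,-15,85, 0,0,0,0,0,-25,85]'
python3 -m crank '[0,0,0,0,0,-30,85, 0,0,0,0,0,-30,85, 0,0,0,0,0,-20,85, 0,0,0,0,-30,-10,85, 0,0,0,-10,-45,0,85, 0,0,0,-10,-45,0,85, 0,0,0,-10,-45,0,85, 0,0,0,-10,-45,0,85]'
python3 -m crank '[0,0,0,-10,-45,0,85, 0,0,0,-10,-45,0,85, 0,0,0,0,0,0,85, 0,0,0,0,0,0,85, 0,0,0,0,0,0,85, 0,0,0,0,0,0,85, 0,0,0,0,0,0,85, 0,0,0,0,0,0,85]'
cat > chk.py <<'E'
from h import *
from rig import viewer
import sys
D=viewer.read_camera("top"); W=cloud(D); Z=W[...,2]; f=D["frame"]; cv2.imwrite(f"pics/{sys.argv[1]}.png",f[:,:,::-1])
m=np.zeros((480,640),bool); m[190:290,240:460]=1
c=m&(f.max(-1)<60)&(Z>130)
n,l,s,ce=cv2.connectedComponentsWithStats(c.astype(np.uint8))
for i in range(1,n):
    if s[i,4]>40:
        p=np.median(W[l==i],0); q=p-lo; print("cap lane xyz",(q@lx).round(1),(q@ly).round(1),(q@lz).round(1))
p=W[m&(Z>120)&(f.min(-1)>150)]; q=p-lo; L=np.c_[q@lx,q@ly,q@lz]; k=abs(L[:,2]-100)<4; r=cv2.minAreaRect(L[k,:2].astype(np.float32)); print("tops in lane frame",r)
m=np.zeros((480,640),bool); m[250:345,455:560]=1
p=W[m&(Z>98)&(Z<110)]; print("tray tin",np.median(p[:,2]),cv2.minAreaRect(p[:,:2].astype(np.float32)))
s=read_state(); print(s["t"],s["tool_pos"])
E
python3 chk.py top5
```

```text
t: 19.6
tool_pos: [561.1, 79.3, 181.3]
tcp_rot: [-3.022, 0.003, 0.194]
wrist_force: [-0.0, -0.0, -0.8]
grip_width: 84.9
t: 20.4
tool_pos: [484.1, 267.2, 298.0]
tcp_rot: [-3.023, -0.003, 0.193]
wrist_force: [0.2, 0.3, 0.0]
grip_width: 85.0
t: 21.2
tool_pos: [448.3, 348.8, 306.4]
tcp_rot: [-3.023, -0.0, 0.192]
wrist_force: [0.7, 0.2, 0.1]
grip_width: 85.5
cap lane xyz 72.2 1.0 114.9
cap lane xyz 161.6 2.0 114.6
cap lane xyz 250.5 2.8 115.0
tops in lane frame ((135.1554718017578, 0.3065032958984375), (270.9807434082031, 46.90853500366211), 0.4227670133113861)
tray tin 105.11019279020837 ((449.706787109375, -355.4450988769531), (46.02600860595703, 93.61279296875), 4.4482574462890625)
21.25 [448.24696729 348.97216529 306.38950666]
```

View pics/top5.png

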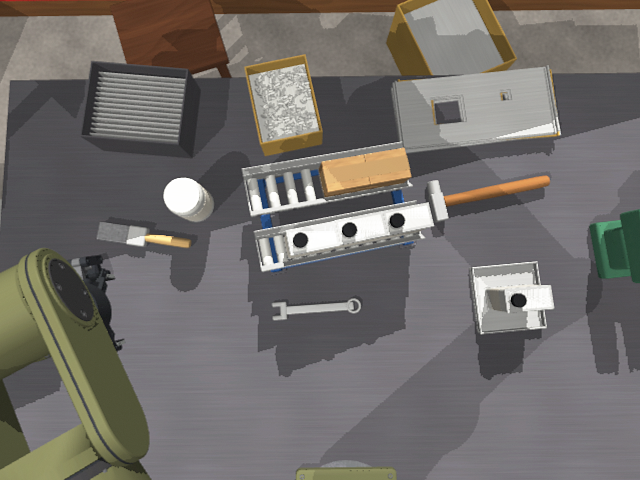

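All three tins have closed up: caps at (397,220), (349,230) and (300,240), the same pixels as at the start. The oldest tin stands in the tray, the bystanders are where they were, and the arm is clear.

```bash
python3 -c "
from rig import workorder; print(workorder.hand_in())"
```

```text
the job is handed in; nothing more can be done
None
```

The job is done and handed in at about 21 s of the 64 s allowed; hand-in gives no verdict. I lifted the oldest tin over the stop and lowered it upright into the drip tray. I then lowered the fresh tin onto the rollers at about lane x = 247 mm, and it rolled down behind the other two.

**Lane:** In the last top view, the row of three tin tops is centred at lane x = 135.2 mm and is 271 mm long. That puts the tins at about 45, 135 and 225 mm from the stop. The row is 0.3 mm off the lane centreline. The cap tops, at 114.6 to 115 mm above the rollers, show all three are seated.

**Tray:** The oldest tin is within about 2 mm of the tray centre. Its top measured about 105 mm high against 103 mm expected, and the depth readings ran 1–2 mm high elsewhere. I did not measure its lean separately.

**Rest of the scene:** By eye in that last view, the cartons, tools and round tin had not moved, and the arm was touching nothing.

**Disagreement:** The cap-based y readings drift from 1 to 2.8 mm towards the rear, while the row of tops shows 0.3 mm. Both are well inside the 10 mm tolerance. No check failed. One move command was refused for a turn just over the limit, with no motion, and I re-sent it corrected.

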